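# Clear the charging corner before breakfast

## Robot

A 7-joint arm with a two-finger parallel gripper is mounted at the origin on the work surface. World frame = base frame: x ahead of the robot, y to its left, z up, the work surface at z = 0. Lengths are in mm, angles in rad, forces in N, time in s.
With the tool pointing down it reaches from about 400 to 875 mm from the base axis. Payload 4.4 kg.
Tool frame: the origin (TCP) lies on the centre line of the jaws, within the pads' length; the fingertips stand 14 mm ahead of it and the grasp point (between the pads) lies 5 mm behind it (tips_ahead is the distance from the TCP to the fingertips, in mm); z points along the fingers, y is the line along which they close (so a half turn about z gives the same grasp; the last joint's range is limited). The gripper opens to 85 mm and grips with 20 to 120 N. Pads are 22 mm wide; open, the fingers measure 114 mm over their backs; the gripper's body (76 mm by 85 mm) begins 54 mm behind the grasp point. The pads swing forward as they close: fully open they stand 13 mm farther back than shut.
Start: joints at [1.222, 0.628, 0.038, 1.517, -0.027, 0.996, -0.02], TCP at [181.407, -624.187, 245.313] pointing down, gripper open.
Joint ranges: [-3.06, 3.06], [-0.37, 2.12], [-1.25, 1.32], [0.18, 2.47], [-1.1, 4.24], [0.23, 1.98], [-2.94, 2.94]. Speed limits (rad/s): [2.57, 2.57, 3.14, 3.14, 3.14, 3.14, 3.14].

## Interface

Orientations are given as [roll, pitch, yaw] about the fixed x, y, z axes, in that order (R = Rz(yaw) Ry(pitch) Rx(roll)).
In Python, from cell import * gives the robot as it stands.
- The arm moves only by the tool move_arm, never from a script. Its argument "rows" is text: rows parted by semicolons, each of 7 numbers parted by spaces: the shift along the tool's x, y, z scaled (see below), then the turn, a rotation vector about the tool's x, y, z scaled (see below), then the closure, from -1 (fully open) to 1 (shut). A call has 1 to 12 rows; each row is the pose to reach, as a shift and turn from the pose commanded when the call began, along the tool's axes at that moment; what a row does not reach only later rows make up. The controller multiplies each number of a shift by 0.3 m and each number of a turn by pi/2 rad. A row lasts 1/12 s, in which the tool goes at most 41.7 mm and 7.16 degrees, less where a joint would pass 70% of its speed; a pose out of reach is approached as far as the arm can. A call with a number of a shift or a turn outside -1 to 1 is refused whole. A call with a gripper value outside its range is refused whole. The fingers move at their own pace and stop on an object; the grip force is fixed at half the most. Time passes only in rows, so rows that repeat a pose let the fingers close. It gives the time, the measured TCP pose, the force, the opening and the grip force at its end, in the units of the state.
- read_state(): the state, without advancing time (a new reading comes with each control period).
- get_image(name): name is "side" or "top" or "wrist"; returns a dict with "img" (384x512x3 uint8, red, green, blue), "vfov" (degrees; the focal length in pixels is half the picture's height over the tangent of half this angle, whatever the lens; pixels are square), "cx", "cy" (the principal point, pixels), "extrinsics" (4x4, takes a point from camera to world coordinates); the wrist camera has in their place "T_tool_cam" (4x4, takes a point from camera to tool coordinates, whose origin is the TCP and whose axes are the flange's). Camera axes: x right, y up, looking along -z (the intrinsics and any distortion apply to the point x, -y, -z); pixel columns grow to the right and rows downward; lengths in mm; the calibration is good to about 2 mm. A picture is of the moment at which its call begins: read the wrist's pose just before it. There is no depth.
- finish_job(): hands the job in; it is judged then, once.
The state is a dict: "clock": time; "qpos": joint angles; "qd": joint speeds; "tau": joint torques, N m; "eef_pos": TCP position; "tool_rot": TCP orientation; "force": force on the tool from outside, world axes, zero at the start; "torque": the same for the moment, N m; "width": finger opening in mm; "gripper_force": force on a finger pad.
Only numpy, scipy, OpenCV 4.12 (cv2) and the standard library are available. Lean on these libraries where they do the work, as an engineer would, in place of code of your own. Each camera call takes 0.05 s, during which the arm holds its last target. There are 200 camera calls.

## Task

Switch the power bar off at its toggle while all the chargers are still plugged in, then draw the wooden tray by its handle right out from under the spice riser, clear of its mouth. Pull every charger out of its socket and put them all, together with the spare charger lying on the table, into the tray. Then slide the tray back under the riser until it meets the stop, leaving the bowl, the tumbler and the juice bottle standing where they are.

Things in the scene. Friction and masses are not known exactly. Their poses are not given: they have to be found in the camera images.
- bar: white power bar, fixed, 80 x 240 mm, 40 mm high. Origin: centre of its underside; y runs along it. Four sockets open to the top at y = -85.5, -28.5, 28.5 and 85.5 mm, x = 0, 17 x 33 mm, 32 mm deep. The toggle switch's block (70 x 50 mm, 25 mm high) is joined to its -y end, centred at x = 0, y = -147 mm
- switch (a joint): toggle lever of the power bar, rad: 0 leans to the bar's -x (on), 1.0 leans to the bar's +x (off); turns about the bar's y axis, pivot 22 mm above the table at bar x = 0, y = -147 mm. Starts on (0 to 0.1), moves with about 1.5 N and stays where it is left
- switch_tip (a point): centre of the black ball, 26 mm across, at the end of the toggle lever, 50 mm from the pivot; about 66 mm above the table at both ends of its swing, and 24 mm to either side of the pivot
- charger1: plug-in charger, may be absent: block 30 x 42 x 44 mm (x, y, z), 70 g. Origin: centre of the block's underside, which sits on the bar's top; z points out of the block's top. Plug below it: neck 14 x 30 mm, 17 mm long, then two pins, 29 mm in all. Starts in one of the four sockets, its x across the bar; sprung clips hold it: a straight pull of 5 to 10 N along z frees it after 6 to 10 mm
- charger2: plug-in charger, may be absent: block 28 x 36 x 50 mm (x, y, z), 70 g. Origin: centre of the block's underside, which sits on the bar's top; z points out of the block's top. Plug below it: neck 14 x 30 mm, 17 mm long, then two pins, 29 mm in all. Starts in one of the four sockets, its x across the bar; sprung clips hold it: a straight pull of 5 to 10 N along z frees it after 6 to 10 mm
- charger3: plug-in charger, may be absent: block 34 x 44 x 40 mm (x, y, z), 70 g. Origin: centre of the block's underside, which sits on the bar's top; z points out of the block's top. Plug below it: neck 14 x 30 mm, 17 mm long, then two pins, 29 mm in all. Starts in one of the four sockets, its x across the bar; sprung clips hold it: a straight pull of 5 to 10 N along z frees it after 6 to 10 mm
- charger4: plug-in charger, may be absent: block 30 x 38 x 46 mm (x, y, z), 70 g. Origin: centre of the block's underside, which sits on the bar's top; z points out of the block's top. Plug below it: neck 14 x 30 mm, 17 mm long, then two pins, 29 mm in all. Starts in one of the four sockets, its x across the bar; sprung clips hold it: a straight pull of 5 to 10 N along z frees it after 6 to 10 mm
- spare: spare plug-in charger that lies on the table, 70 g, never plugged in: block 44 x 40 x 28 mm (x, y, z); origin at the centre of the block's 44 x 40 mm underside. Its plug (neck 14 mm thick, 30 mm wide, then pins, 29 mm in all, 14 mm up) sticks out of the block's +x face
- tray: loose open wooden tray, 180 x 240 mm (x, y), walls 30 mm high, 5 mm thick, floor 5 mm, 450 g. Origin: centre of its underside. Upright handle fin on its -x side: 12 mm thick (y), from x = -88 to -158 mm, z = 2 to 38 mm. Starts under the riser, handle out
- tray_grip (a point): point to grip on the tray's handle fin: tray x = -138 mm, y = 0, 22 mm above the tray's underside
- riser: wooden spice riser, fixed, a tunnel for the tray: 210 mm deep (x), 264 mm wide inside, sides 14 mm thick, top board 115 to 131 mm up, jars on it. Origin: on the table, middle of the mouth's front edge; x points into the tunnel. A stop bar 30 mm high has its near face at x = 165 mm: the tray is home with its origin at x = 75 mm, its front wall then 15 mm out of the mouth
- bowl: white breakfast bowl, 120 mm across, 70 mm high; leave alone. Origin: centre of its underside
- tumbler: glass tumbler, 64 mm across, 110 mm high; leave alone. Origin: centre of its underside
- juice: juice bottle, 68 mm across, 200 mm high; leave alone. Origin: centre of its underside
Not all that is in view belongs to the job. What is shaped like the charger3 but orange is not meant.

How it is judged:
By the outcome, as a careful person would: the job done as asked, in the order asked, and still so for the second after the job is handed in, with the robot touching nothing.
Of charger1, charger2, charger3, charger4 only 2 to 3 are there at a start; the rules pass over those that are not, and their reading is None.
At some moment in a run one of spare may be knocked a few centimetres aside while the robot is not near it.
Once in a run the grip may slacken for a moment while it holds something.
It also fails if it takes over 208 s, if anything falls off the work surface, if the arm or the gripper's body presses on something with over 40 N, if the wrist force passes 120 N, or if a joint passes its speed limit or range.

## Working session

There is one attempt and no reset: what is moved stays moved. The work goes in short steps, Python scripts to look and compute and a tool call to move; the robot and the scene stay as the last step left them, time stands still between calls to the robot, and variables do not carry over. Pictures are saved under pics/ and viewed, at most 14 in all, crops included, and the job is handed in when it is done.

Besides the shell and the picture viewer there is one more tool, called after "Emit:" in YAML: its name, and indented under it one key for each argument. move_arm: Moves the arm, as the interface text tells. Its arguments: {"type":"object","properties":{"rows":{"type":"string"}},"required":["rows"]}

```bash
ls; mkdir -p pics
python3 - <<'E'
from cell import *
import cv2
s=read_state();print(s)
for n in("side","top","wrist"):
    d=get_image(n);cv2.imwrite(f"pics/{n}0.png",d["img"][:,:,::-1])
    print(n,{k:v for k,v in d.items() if k!="img"})
a=[cv2.imread(f"pics/{n}0.png") for n in("side","top")]
for n,i in zip(("side","top"),a): cv2.imwrite(f"pics/{n}0b.png",cv2.resize(i,(800,600),interpolation=cv2.INTER_CUBIC))
E
```

```text
pics
{'clock': 0.0, 'qpos': array([ 1.22220494,  0.62935388,  0.03849017,  1.51838033, -0.02697578,
        0.996274  , -0.020035  ]), 'qd': array([-0.00066163, -0.00170558,  0.00031096,  0.00043447,  0.00143636,
        0.00139189,  0.00068468]), 'tau': array([-3.14578610e-04, -5.63407123e+01,  1.22624215e+00, -1.93448067e+01,
        1.10369897e-02,  1.04994662e-02,  4.21166291e-06]), 'eef_pos': array([ 181.20213305, -623.61024309,  244.38097654]), 'tool_rot': array([-3.13969756e+00,  7.42939562e-05,  2.82730357e-01]), 'force': array([-0.0983373 ,  0.82119373, -0.47718658]), 'torque': array([-0.02538053, -0.03089717,  0.02459532]), 'gripper_force': 0.0, 'width': 85.49488740013888}
side {'vfov': 47.81820014105824, 'cx': 257.66171897620166, 'cy': 192.76153384615085, 'extrinsics': array([[-8.97268575e-01,  2.32992960e-01, -3.74997848e-01,
         1.03207486e+02],
       [-4.41471761e-01, -4.66911461e-01,  7.66222143e-01,
         9.54647583e+02],
       [ 3.43357207e-03,  8.53058010e-01,  5.21804793e-01,
         7.96155219e+02],
       [ 0.00000000e+00,  0.00000000e+00,  0.00000000e
[... 213 characters left out ...]
],
       [-9.99910812e-01,  1.21549669e-03,  1.33000508e-02,
        -7.47389649e+01],
       [ 1.32970058e-02,  1.83688944e-01,  9.82894481e-01,
         1.39286567e+03],
       [ 0.00000000e+00,  0.00000000e+00,  0.00000000e+00,
         1.00000000e+00]])}
wrist {'vfov': 60.31894499470953, 'cx': 253.8017408750995, 'cy': 191.98082073518796, 'T_tool_cam': array([[ 1.60726818e-03,  9.51998137e-01,  3.06099596e-01,
         7.79576731e+01],
       [ 9.99998031e-01, -1.88629774e-03,  6.15769892e-04,
        -1.22260474e+00],
       [ 1.16360677e-03,  3.06098004e-01, -9.51999295e-01,
        -1.28813007e+02],
       [ 0.00000000e+00,  0.00000000e+00,  0.00000000e+00,
         1.00000000e+00]])}
```

View pics/side0b.png

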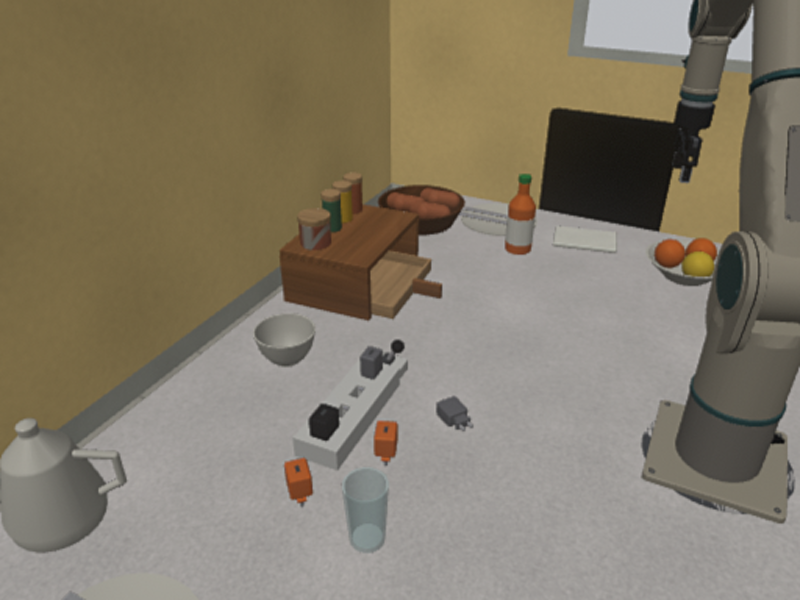

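View pics/top0b.png

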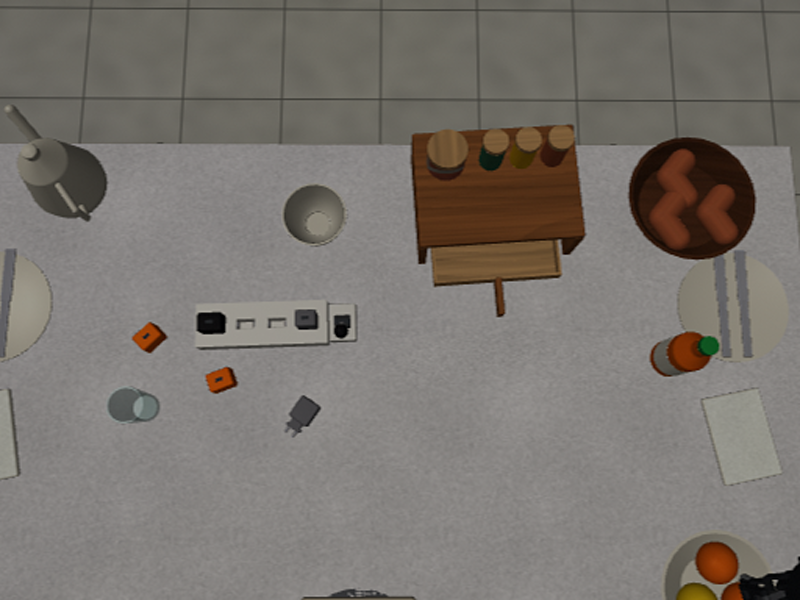

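Side: bar with black and grey chargers at (323,421) and (371,361), toggle ball (398,346), spare (453,411). Top: bar (195–357, 300–347), tray handle (500,297), spare (304,411). Zooming in for measurement.

```bash
cat > h.py <<'E'
import numpy as np,cv2
from scipy.spatial.transform import Rotation as R
def cam(d,st=None):
    f=192/np.tan(np.radians(d["vfov"]/2))
    if "extrinsics" in d: E=d["extrinsics"]
    else:
        T=np.eye(4);T[:3,:3]=R.from_euler("xyz",st["tool_rot"]).as_matrix();T[:3,3]=st["eef_pos"];E=T@d["T_tool_cam"]
    return dict(f=f,c=np.array([d["cx"],d["cy"]]),E=E)
def proj(c,P):
    P=np.atleast_2d(P);q=(P-c["E"][:3,3])@c["E"][:3,:3]
    return c["c"]+c["f"]*np.c_[q[:,0],-q[:,1]]/-q[:,2:]
def onz(c,uv,z):
    uv=np.atleast_2d(uv);q=(uv-c["c"])/c["f"];d=np.c_[q[:,0],-q[:,1],-np.ones(len(q))]@c["E"][:3,:3].T
    o=c["E"][:3,3];return o+d*((z-o[2])/d[:,2:])
def tri(c1,u1,c2,u2):
    r=[]
    A=[];b=[]
    for c,u in((c1,u1),(c2,u2)):
        d=onz(c,u,0)[0]-c["E"][:3,3];d/=np.linalg.norm(d);M=np.eye(3)-np.outer(d,d);A.append(M);b.append(M@c["E"][:3,3])
    return np.linalg.lstsq(np.vstack(A),np.hstack(b),rcond=None)[0]
def crop(img,x0,y0,w,h,s,name,grid=10):
    o=cv2.resize(img[y0:y0+h,x0:x0+w,::-1],None,fx=s,fy=s,interpolation=cv2.INTER_CUBIC)
    for x in range((x0//grid+1)*grid,x0+w,grid):
        cv2.line(o,((x-x0)*s,0),((x-x0)*s,6),(0,0,255),1);cv2.putText(o,str(x),((x-x0)*s-10,16),0,.35,(0,0,255),1)
    for y in range((y0//grid+1)*grid,y0+h,grid):
        cv2.line(o,(0,(y-y0)*s),(6,(y-y0)*s),(0,0,255),1);cv2.putText(o,str(y),(8,(y-y0)*s+4),0,.35,(0,0,255),1)
    cv2.imwrite("pics/"+name,o)
E
python3 - <<'E'
import cv2
from h import *
t=cv2.imread("pics/top0.png")[:,:,::-1];s=cv2.imread("pics/side0.png")[:,:,::-1]
crop(t,80,185,155,100,5,"t1.png");crop(t,260,120,120,100,6,"t2.png");crop(s,180,205,130,96,6,"s1.png")
E
```

```text
(no output)
```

View pics/t1.png

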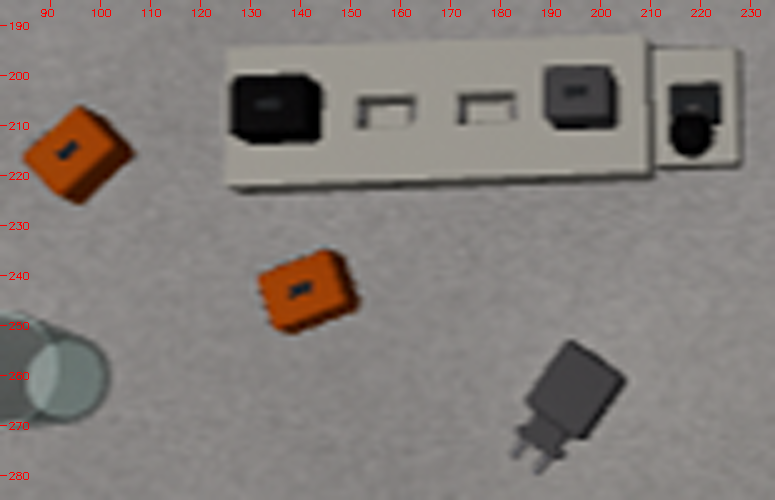

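View pics/t2.png

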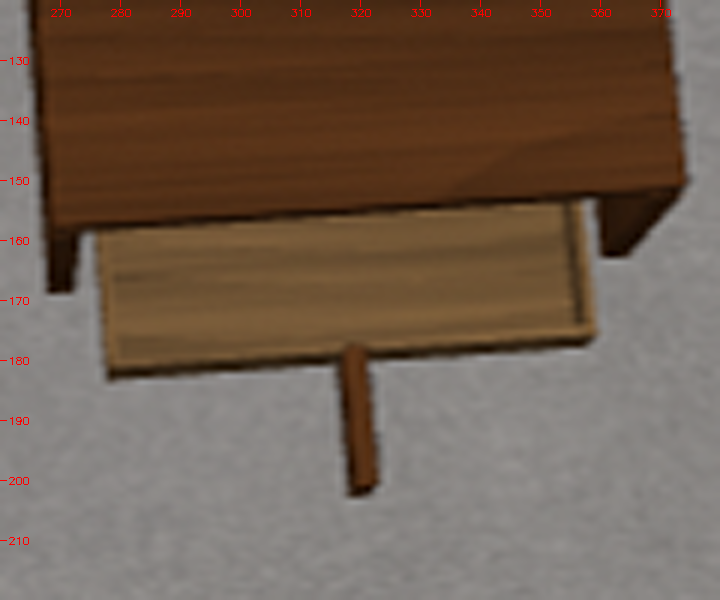

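View pics/s1.png

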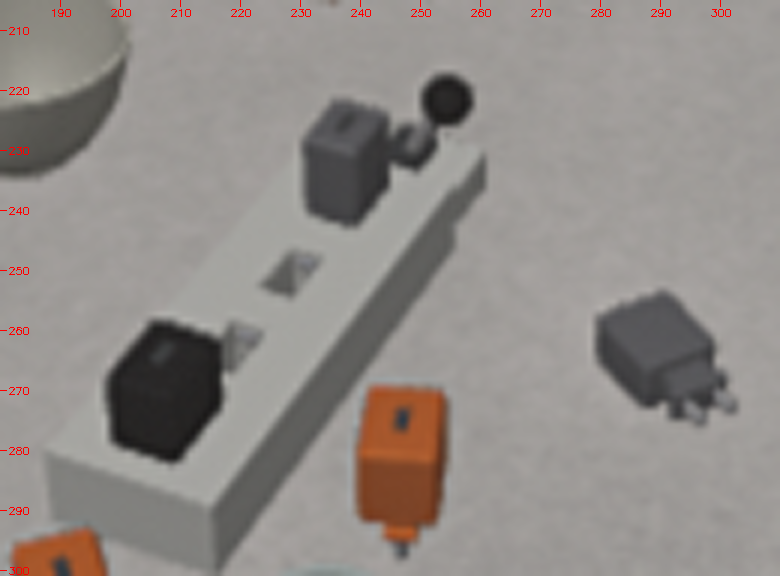

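Run:
```python
from cell import *
from h import *
import pickle
t=cam(get_image("top"));s=cam(get_image("side"));pickle.dump((t,s),open("c.pkl","wb"))
np.set_printoptions(precision=1,suppress=True)
P=onz(t,[(125.5,195),(208.5,193),(209.5,220),(126,222.5)],40);print("bar",P,P.mean(0))
print("sock",onz(t,[(157.5,207.5),(177.5,206.5)],40))
for n,a,b in(("blackmark",(133.5,206),(206.5,263.5)),("graymark",(195,203),(237.5,225.5)),("ball",(218.2,212),(254.5,222)),("spareA",(194,253),(290,253.5)),("spareB",(205,260.5),(279,258.5)),("traymaybe",(126,222.5),(215,289.5))): print(n,tri(t,a,s,b))
P=onz(t,[(194,253),(205,260.5),(197,272.),(185.5,265)],28);print("spare",P,P.mean(0));print("pins",onz(t,[(185.5,275)],14))
print("trayfront",onz(t,[(278,182),(359,176)],30));print("handle",onz(t,[(318,180),(321,201)],38))
print("riser",onz(t,[(267.5,158),(374,151)],131),onz(t,[(268,168),(273,168),(360.5,162),(365,162)],0))
```

```text
bar [[617.7 300.6  40. ]
 [623.8  63.5  40. ]
 [545.8  59.1  40. ]
 [538.6 295.1  40. ]] [581.5 179.6  40. ]
sock [[581.6 207.9  40. ]
 [584.5 151.1  40. ]]
blackmark [580.3 265.9  81.9]
graymark [586.6  95.2  86.6]
ball [564.7  32.6  65.7]
spareA [439.5  96.3  44.1]
spareB [447.8  78.4   3.8]
traymaybe [539.9 296.2  37.6]
spare [[453.3 102.3  28. ]
 [432.3  70.8  28. ]
 [400.3  92.5  28. ]
 [419.8 125.3  28. ]] [426.4  97.7  28. ]
pins [[392.2 126.6  14. ]]
trayfront [[ 658.5 -136.8   30. ]
 [ 676.8 -374.    30. ]]
handle [[ 662.9 -252.5   38. ]
 [ 601.2 -259.8   38. ]]
riser [[ 703.9 -104.1  131. ]
 [ 724.3 -395.6  131. ]] [[ 707.5 -108.6    0. ]
 [ 707.5 -123.6    0. ]
 [ 726.6 -386.7    0. ]
 [ 726.6 -400.3    0. ]]
```

```bash
cat > go.py <<'E'
import sys
from cell import *
from h import *
# go.py x y z yaw [tilt about tool y]
a=[float(v) for v in sys.argv[1:]]
s=read_state();R0=R.from_euler("xyz",s["tool_rot"])
R1=R.from_euler("z",a[3])*R.from_euler("x",np.pi)*R.from_euler("y",a[4] if len(a)>4 else 0)
d=R0.inv().apply(np.array(a[:3])-s["eef_pos"])/300;r=(R0.inv()*R1).as_rotvec()/(np.pi/2)
print("shift",d.round(3),"turn",r.round(3),"t %.1f"%s["clock"],"pos",s["eef_pos"].round(1),"rot",s["tool_rot"].round(3),"F",s["force"].round(1),"w %.1f"%s["width"],"q7 %.2f"%s["qpos"][6],"q5 %.2f q1 %.2f"%(s["qpos"][4],s["qpos"][0]))
E
python3 go.py 525 32 200 1.61
```

```text
shift [ 1.71  -1.78   0.151] turn [-0.    -0.    -0.845] t 0.2 pos [ 181.3 -623.9  244.9] rot [-3.141  0.     0.283] F [-0.5  0.3  1.6] w 85.4 q7 -0.02 q5 -0.03 q1 1.22
```

Emit:
move_arm:
  rows: "0.28 -0.3 0 0 0 0 1;0.57 -0.6 0.05 0 0 0 1;0.85 -0.89 0.07 0 0 0 1;0.85 -0.89 0.07 0 0 0 1;0.85 -0.89 0.07 0 0 0 1;0.85 -0.89 0.07 0 0 0 1;0.85 -0.89 0.07 0 0 0 1;0.85 -0.89 0.07 0 0 0 1;0.85 -0.89 0.07 0 0 0 1;0.85 -0.89 0.07 0 0 0 1;0.85 -0.89 0.07 0 0 0 1;0.85 -0.89 0.07 0 0 0 1"

```text
clock: 1.25
eef_pos: [351.7, -297.3, 224.5]
tool_rot: [3.141, 0.0, 0.283]
force: [-0.3, -0.4, -0.1]
width: -0.1
gripper_force: 0.0
```

Emit:
move_arm:
  rows: "0.28 -0.3 0 0 0 -0.08 1;0.57 -0.6 0.05 0 0 -0.16 1;0.85 -0.89 0.07 0 0 -0.84 1;0.85 -0.89 0.07 0 0 -0.84 1;0.85 -0.89 0.07 0 0 -0.84 1;0.85 -0.89 0.07 0 0 -0.84 1;0.85 -0.89 0.07 0 0 -0.84 1;0.85 -0.89 0.07 0 0 -0.84 1;0.85 -0.89 0.07 0 0 -0.84 1;0.85 -0.89 0.07 0 0 -0.84 1;0.85 -0.89 0.07 0 0 -0.84 1;0.85 -0.89 0.07 0 0 -0.84 1"

```text
clock: 2.25
eef_pos: [522.8, 29.2, 202.9]
tool_rot: [-3.141, 0.0, 1.601]
force: [-0.2, -0.2, 0.3]
width: 0.3
gripper_force: 0.0
```

```bash
python3 go.py 520 32.6 69 1.61
```

```text
shift [ 0.012 -0.009  0.446] turn [-0.     0.    -0.005] t 2.2 pos [522.8  29.2 202.9] rot [-3.141  0.     1.601] F [-0.2 -0.2  0.3] w 0.3 q7 -0.34 q5 0.26 q1 0.13
```

Emit:
move_arm:
  rows: "0.012 -0.009 0.15 0 0 0 1;0.012 -0.009 0.446 0 0 0 1;0.012 -0.009 0.446 0 0 0 1;0.012 -0.009 0.446 0 0 0 1;0.012 -0.009 0.446 0 0 0 1;0.012 0.03 0.446 0 0 0 1;0.012 0.06 0.446 0 0 0 1;0.012 0.09 0.446 0 0 0 1;0.012 0.12 0.446 0 0 0 1;0.012 0.15 0.446 0 0 0 1;0.012 0.18 0.446 0 0 0 1;0.012 0.19 0.446 0 0 0 1"

```text
clock: 3.25
eef_pos: [581.9, 35.9, 71.2]
tool_rot: [3.137, -0.0, 1.601]
force: [-0.3, 0.2, -0.1]
width: -0.3
gripper_force: 0.6
```

```bash
python3 go.py 588 32.6 69 1.61
python3 - <<'E'
from cell import *
from h import *
crop(get_image("side")["img"],220,190,100,75,8,"s2.png")
E
```

```text
shift [-0.012  0.02   0.008] turn [ 0.003 -0.    -0.006] t 3.2 pos [581.9  35.9  71.2] rot [ 3.137 -0.     1.601] F [-0.3  0.2 -0.1] w -0.3 q7 -0.41 q5 0.36 q1 0.06
```

View pics/s2.png

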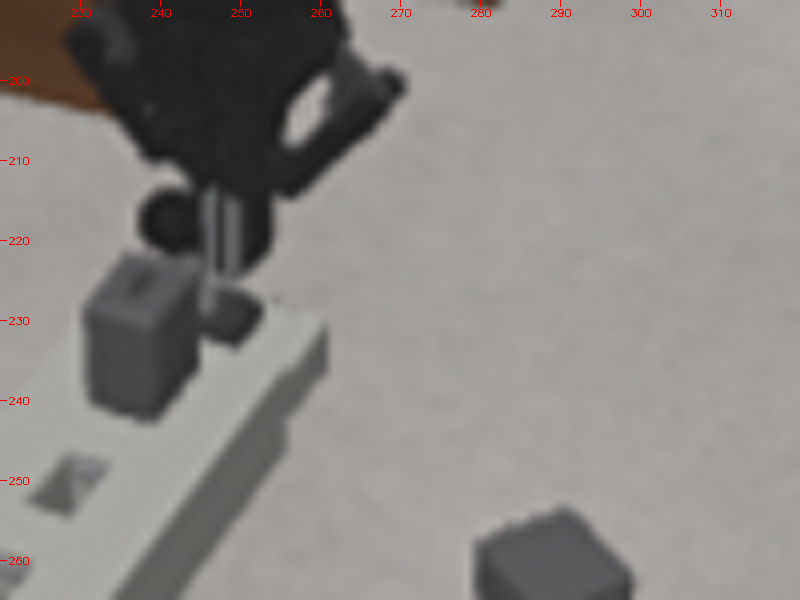

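The ball (241,217 in the side view) is over on the +x side; I push on to the end stop while watching the force.

Emit:
move_arm:
  rows: "-0.01 0.02 0 0 0 0 1;-0.01 0.03 0 0 0 0 1;-0.01 0.03 0 0 0 0 1"

```text
clock: 3.55
eef_pos: [587.7, 33.1, 69.7]
tool_rot: [-3.14, 0.001, 1.602]
force: [-2.5, -0.6, 1.3]
width: 0.2
gripper_force: 1.2
```

Emit:
move_arm:
  rows: "0 0.012 0 0 0 0 1;0 0.02 0 0 0 0 1;0 0.02 0 0 0 0 1"

```text
clock: 3.8
eef_pos: [588.4, 33.1, 69.2]
tool_rot: [-3.13, 0.002, 1.602]
force: [-12.7, 0.0, 10.1]
width: 0.1
gripper_force: 6.7
```

Emit:
move_arm:
  rows: "0 -0.05 0 0 0 0 1;0 -0.1 0 0 0 0 1;0 -0.1 -0.2 0 0 0 -0.5;0 -0.1 -0.4 0 0 0 -0.5;0 -0.1 -0.4 0 0 0 -0.5;0 -0.1 -0.4 0 0 0 -0.5"

```text
clock: 4.3
eef_pos: [569.4, 33.9, 196.9]
tool_rot: [3.127, -0.001, 1.602]
force: [0.7, 0.5, 0.5]
width: 48.4
gripper_force: 0.0
```

```bash
python3 - <<'E'
from cell import *
from h import *
import pickle
t,s=pickle.load(open("c.pkl","rb"))
A=get_image("top")["img"];B=get_image("side")["img"]
o=np.hstack([cv2.resize(A[185:235,180:240],None,fx=7,fy=7),cv2.resize(B[195:245,210:260],None,fx=7,fy=7)])
cv2.imwrite("pics/sw.png",o[:,:,::-1])
for x,z in((565,66),(613,66)): print(proj(t,[x,32.6,z]),proj(s,[x,32.6,z]))
E
python3 go.py 619.7 -259 150 3.21
```

```text
[[218.23118588 211.99708471]] [[254.29469947 221.87844722]]
[[218.5030399  195.10551149]] [[239.75453596 217.68062524]]
shift [-0.978  0.148  0.139] turn [ 0.003  0.003 -1.024] t 4.4 pos [565.9  32.8 191.6] rot [ 3.136 -0.     1.602] F [-0.   0.1  0.4] w 62.5 q7 -0.34 q5 0.28 q1 0.12
```

View pics/sw.png

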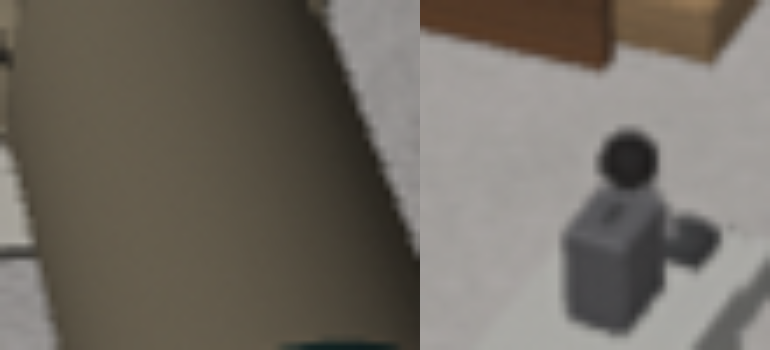

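Switch is at its "off" end: ball at side (239.7,217.6) against the expected (239.8,217.7). On to the tray handle.

Emit:
move_arm:
  rows: "-0.2 0.03 0 0 0 -0.08 -0.5;-0.4 0.06 0 0 0 -0.16 -0.5;-0.978 0.148 0.1 0 0 -1 -0.5;-0.978 0.148 0.1 0 0 -1 -0.5;-0.978 0.148 0.1 0 0 -1 -0.5;-0.978 0.148 0.1 0 0 -1 -0.5;-0.978 0.148 0.1 0 0 -1 -0.5;-0.978 0.148 0.1 0 0 -1 -0.5;-0.978 0.148 0.1 0 0 -1 -0.5;-0.978 0.148 0.1 0 0 -1 -0.5;-0.978 0.148 0.1 0 0 -1 -0.5;-0.978 0.148 0.1 0 0 -1 -0.5"

```text
clock: 5.4
eef_pos: [616.9, -259.0, 157.3]
tool_rot: [3.14, -0.002, 3.108]
force: [0.1, 0.5, 0.2]
width: 64.1
gripper_force: 0.0
```

Emit:
move_arm:
  rows: "0 0 0 0 0 -0.03 -0.5;0 0 0 0 0 -0.03 -0.5;0 0 0 0 0 -0.03 -0.5"

```text
clock: 5.65
eef_pos: [617.1, -258.9, 157.9]
tool_rot: [3.14, -0.002, -3.135]
force: [0.8, -0.7, -0.1]
width: 64.1
gripper_force: 0.0
```

```bash
python3 go.py 619.7 -259 20 3.21;python3 - <<'E'
from cell import *
from h import *
st=read_state();d=get_image("wrist");c=cam(d,st)
for p in ((601.2,-259.8,38),(662.9,-253,38),(619.7,-259,38)): print(proj(c,p))
cv2.imwrite("pics/w1.png",d["img"][:,:,::-1])
E
```

```text
shift [-0.01  -0.001  0.46 ] turn [ 0.001 -0.001 -0.04 ] t 5.7 pos [ 617.1 -258.9  157.9] rot [ 3.140e+00 -2.000e-03 -3.135e+00] F [ 0.8 -0.7 -0.1] w 64.1 q7 1.41 q5 0.65 q1 0.76
[[250.77684473 171.94460266]]
[[258.56945144 243.87555437]]
[[251.66928798 194.59225443]]
```

View pics/w1.png

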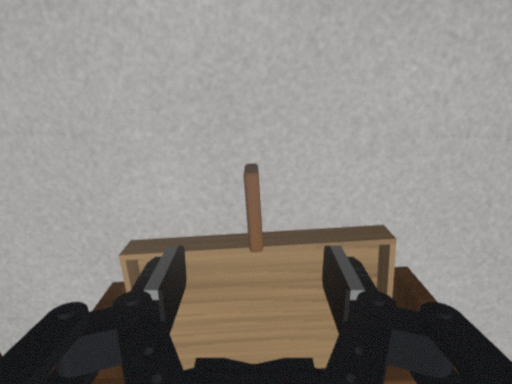

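Handle fin runs from (252,173) to (256,250), as predicted within 2 px. Descend and grip.

Emit:
move_arm:
  rows: "-0.008 0 0.13 0 0 -0.043 -0.4;-0.008 0 0.26 0 0 -0.043 -0.4;-0.008 0 0.38 0 0 -0.043 -0.4;-0.008 0 0.46 0 0 -0.043 -0.4;-0.008 0 0.46 0 0 -0.043 -0.4;-0.008 0 0.46 0 0 -0.043 1;-0.008 0 0.46 0 0 -0.043 1;-0.008 0 0.46 0 0 -0.043 1;-0.008 0 0.46 0 0 -0.043 1;-0.008 0 0.46 0 0 -0.043 1;-0.008 0 0.46 0 0 -0.043 1;-0.008 0 0.46 0 0 -0.043 1"

```text
clock: 6.7
eef_pos: [621.6, -259.5, 24.0]
tool_rot: [-3.14, 0.003, -3.067]
force: [-0.5, 0.6, 7.1]
width: 10.8
gripper_force: 60.8
```

```bash
python3 go.py 465.1 -270.8 20 3.215
```

```text
shift [0.523 0.001 0.012] turn [-0.001  0.002  0.   ] t 6.7 pos [ 621.6 -259.5   24. ] rot [-3.140e+00  3.000e-03 -3.067e+00] F [-0.5  0.6  7.1] w 10.8 q7 1.37 q5 0.80 q1 0.72
```

Emit:
move_arm:
  rows: "0.04 0 0 0 0 0 1;0.09 0 0 0 0 0 1;0.14 0 0 0 0 0 1;0.19 0 0 0 0 0 1;0.24 0 0 0 0 0 1;0.29 0 0 0 0 0 1;0.34 0 0 0 0 0 1;0.39 0 0 0 0 0 1;0.44 0 0 0 0 0 1;0.49 0 0 0 0 0 1;0.54 0 0 0 0 0 1;0.54 0 0 0 0 0 1"

```text
clock: 7.7
eef_pos: [458.5, -271.8, 23.7]
tool_rot: [-3.14, 0.003, -3.067]
force: [-4.4, 1.4, 15.8]
width: 11.0
gripper_force: 62.2
```

```bash
python3 go.py 465.1 -270.8 20 3.215;python3 - <<'E'
from cell import *
from h import *
d=get_image("top");cv2.imwrite("pics/t3.png",cv2.resize(d["img"][:,:,::-1],(800,600),interpolation=cv2.INTER_CUBIC))
E
```

```text
shift [-0.022  0.002  0.013] turn [-0.001  0.002  0.001] t 7.7 pos [ 458.5 -271.8   23.7] rot [-3.140e+00  3.000e-03 -3.067e+00] F [-4.4  1.4 15.8] w 11.0 q7 1.25 q5 0.94 q1 0.86
```

View pics/t3.png

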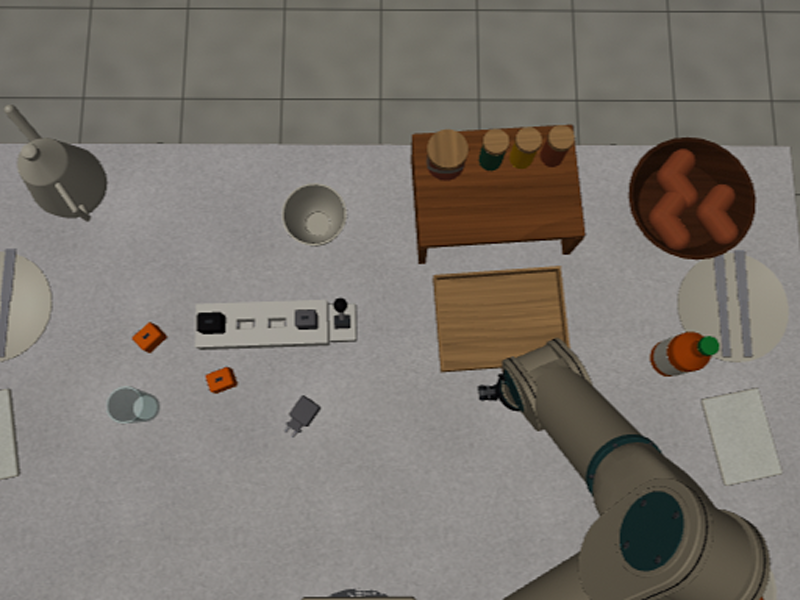

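Tray (436–567, 268–370) is clear of the mouth. Release, rise, go to the grey charger.

Emit:
move_arm:
  rows: "0 0 0 0 0 0 -0.4;0 0 0 0 0 0 -0.4;0 0 0 0 0 0 -0.4;0 0 0 0 0 0 -0.4;0 0 0 0 0 0 -0.4;0 0 -0.13 0 0 0 -0.4;0 0 -0.26 0 0 0 -0.4;0 0 -0.4 0 0 0 -0.4;0 0 -0.5 0 0 0 -0.4;0 0 -0.55 0 0 0 -0.4;0 0 -0.55 0 0 0 -0.4"

```text
clock: 8.67
eef_pos: [460.8, -271.8, 190.1]
tool_rot: [-3.138, 0.006, -3.067]
force: [1.2, -0.4, -0.4]
width: 59.9
gripper_force: 0.0
```

```bash
python3 go.py 586.5 94.5 180 1.61
```

```text
shift [-0.509  1.186  0.032] turn [1.000e-03 5.000e-03 1.023e+00] t 8.7 pos [ 460.8 -271.8  190.1] rot [-3.138  0.006 -3.067] F [ 1.2 -0.4 -0.4] w 59.9 q7 1.50 q5 0.64 q1 1.02
```

Emit:
move_arm:
  rows: "-0.05 0.12 0 0 0 0.08 -0.6;-0.1 0.24 0 0 0 0.16 -0.6;-0.4 0.95 0.03 0 0 1 -0.6;-0.4 0.95 0.03 0 0 1 -0.6;-0.4 0.95 0.03 0 0 1 -0.6;-0.4 0.95 0.03 0 0 1 -0.6;-0.4 0.95 0.03 0 0 1 -0.6;-0.4 0.95 0.03 0 0 1 -0.6;-0.4 0.95 0.03 0 0 1 -0.6;-0.4 0.95 0.03 0 0 1 -0.6;-0.4 0.95 0.03 0 0 1 -0.6;-0.4 0.95 0.03 0 0 1 -0.6"

```text
clock: 9.67
eef_pos: [556.0, 22.2, 176.2]
tool_rot: [-3.139, 0.0, 1.712]
force: [-0.4, -0.4, 0.5]
width: 68.4
gripper_force: 0.0
```

```bash
python3 go.py 586.5 94.5 180 1.61
```

```text
shift [ 0.224  0.134 -0.013] turn [-0.002  0.     0.065] t 9.7 pos [556.   22.2 176.2] rot [-3.139  0.     1.712] F [-0.4 -0.4  0.5] w 68.4 q7 -0.25 q5 0.31 q1 0.15
```

Emit:
move_arm:
  rows: "0.1 0.06 -0.013 0 0 0.065 -0.6;0.224 0.134 -0.013 0 0 0.065 -0.6;0.224 0.134 -0.013 0 0 0.065 -0.6;0.224 0.134 -0.013 0 0 0.065 -0.6"

```text
clock: 10.0
eef_pos: [586.6, 98.4, 180.3]
tool_rot: [-3.141, -0.002, 1.621]
force: [0.0, -0.3, -1.3]
width: 68.6
gripper_force: 0.0
```

```bash
python3 - <<'E'
from cell import *
from h import *
st=read_state();d=get_image("wrist");c=cam(d,st)
print(st["eef_pos"],st["tool_rot"])
im=d["img"][:,:,::-1].copy()
Rb=R.from_euler("z",0.04).as_matrix();o=np.array([583,179.5,0])
def P(*p): return tuple(np.round(proj(c,o+Rb@np.array(p,float))[0]).astype(int))
for y,col in((-85.5,(0,0,255)),(85.5,(0,255,0))):
  for h in(40,):
    cv2.circle(im,P(0,y,h),2,col,-1)
  a,b,h=(15,19,86) if y<0 else (15,21,84)
  q=[P(sx*a,y+sy*b,h) for sx,sy in((-1,-1),(1,-1),(1,1),(-1,1))]
  cv2.polylines(im,[np.array(q)],True,col,1)
q=[P(x,y,40) for x,y in((-40,-120),(40,-120),(40,120),(-40,120))];cv2.polylines(im,[np.array(q)],True,(255,0,0),1)
cv2.imwrite("pics/w2.png",cv2.resize(im,(800,600),interpolation=cv2.INTER_CUBIC))
E
python3 go.py 586.5 94.5 61 1.61
```

```text
[586.5845443   98.36914496 180.29627343] [-3.14080191e+00 -1.71250403e-03  1.62074553e+00]
shift [-0.004  0.002  0.397] turn [-0.001  0.     0.005] t 10.1 pos [586.   95.6 180.1] rot [-3.139  0.     1.618] F [-0.2 -0.1 -0.3] w 68.5 q7 -0.42 q5 0.28 q1 0.01
```

View pics/w2.png

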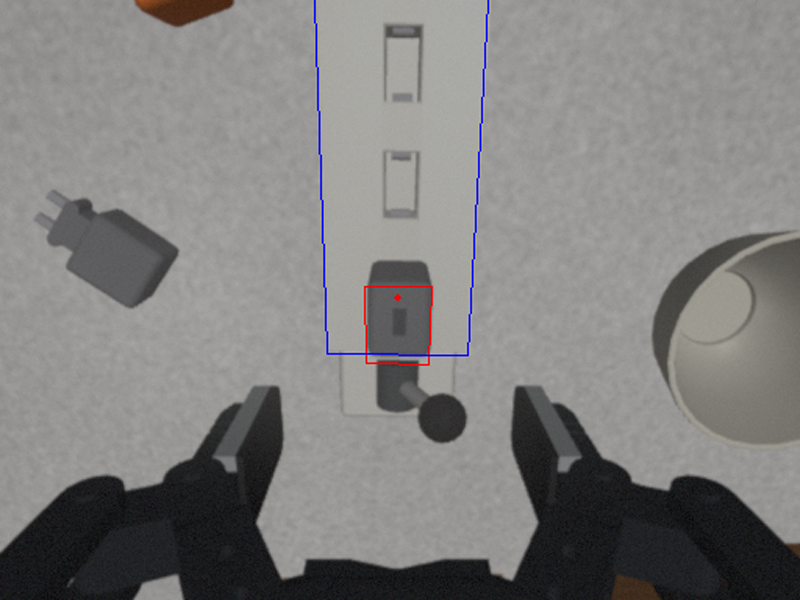

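Grey charger top spans (370–430, 280–355): matches charger2's 28×36 and lies where expected. Descend and grip.

Emit:
move_arm:
  rows: "-0.004 0.002 0.1 0 0 0 -0.6;-0.004 0.002 0.2 0 0 0 -0.6;-0.004 0.002 0.3 0 0 0 -0.6;-0.004 0.002 0.392 0 0 0 -0.6;-0.004 0.002 0.392 0 0 0 -0.6;-0.004 0.002 0.392 0 0 0 1;-0.004 0.002 0.392 0 0 0 1;-0.004 0.002 0.392 0 0 0 1;-0.004 0.002 0.392 0 0 0 1;-0.004 0.002 0.392 0 0 0 1"

```text
clock: 10.88
eef_pos: [588.8, 93.2, 65.8]
tool_rot: [3.138, -0.0, 1.615]
force: [-1.4, -1.6, 6.9]
width: 29.4
gripper_force: 60.0
```

Emit:
move_arm:
  rows: "0 0 -0.02 0 0 0 1;0 0 -0.04 0 0 0 1;0 0 -0.06 0 0 0 1;0 0 -0.08 0 0 0 1;0 0 -0.11 0 0 0 1;0 0 -0.15 0 0 0 1;0 0 -0.2 0 0 0 1;0 0 -0.28 0 0 0 1;0 0 -0.36 0 0 0 1;0 0 -0.42 0 0 0 1;0 0 -0.42 0 0 0 1"

```text
clock: 11.8
eef_pos: [590.0, 94.1, 194.8]
tool_rot: [3.133, -0.001, 1.615]
force: [0.1, 0.2, 0.1]
width: 29.2
gripper_force: 61.0
```

```bash
python3 go.py 600 -220 180 1.61
python3 - <<'E'
from cell import *
from h import *
d=get_image("top");cv2.imwrite("pics/t4.png",d["img"][:,:,::-1])
A=d["img"];B=get_image("side")["img"]
cv2.imwrite("pics/t4.png",np.hstack([cv2.resize(A[160:290,110:250],None,fx=3,fy=3),cv2.resize(B[175:305,190:310],None,fx=3,fy=3)])[:,:,::-1])
E
```

```text
shift [-1.047 -0.013  0.048] turn [ 0.005 -0.001  0.003] t 11.8 pos [590.   94.1 194.8] rot [ 3.133e+00 -1.000e-03  1.615e+00] F [0.1 0.2 0.1] w 29.2 q7 -0.42 q5 0.28 q1 0.02
```

View pics/t4.png

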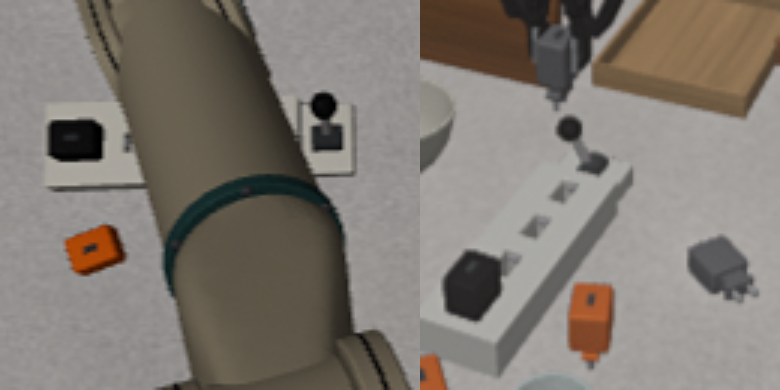

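Charger2 is out and held (side view (552,60)); the switch stays off. Carry it over the tray.

Emit:
move_arm:
  rows: "-0.08 0 0 0 0 0 1;-0.2 0 0 0 0 0 1;-0.32 0 0 0 0 0 1;-0.44 0 0 0 0 0 1;-0.56 0 0 0 0 0 1;-0.68 0 0 0 0 0 1;-0.8 0 0 0 0 0 1;-0.9 0 0 0 0 0 1;-1 0 0 0 0 0 1;-1 0 0 0 0 0 1"

```text
clock: 12.73
eef_pos: [598.4, -216.1, 187.9]
tool_rot: [-3.138, 0.005, 1.605]
force: [0.1, -1.6, -0.7]
width: 29.3
gripper_force: 61.0
```

```bash
python3 go.py 580 -315 130 1.65 0.78
```

```text
shift [-0.326 -0.072  0.195] turn [ 0.009  0.5   -0.028] t 12.7 pos [ 598.4 -216.1  187.9] rot [-3.138  0.005  1.605] F [ 0.1 -1.6 -0.7] w 29.3 q7 0.08 q5 0.30 q1 0.51
```

Emit:
move_arm:
  rows: "-0.1 -0.02 0 0 0.07 0 1;-0.2 -0.04 0 0 0.14 0 1;-0.32 -0.07 0.05 0 0.22 0 1;-0.32 -0.07 0.1 0 0.3 -0.01 1;-0.32 -0.07 0.15 0 0.38 -0.02 1;-0.32 -0.07 0.19 0 0.45 -0.03 1;-0.32 -0.07 0.19 0 0.5 -0.03 1;-0.32 -0.07 0.19 0 0.5 -0.03 1;-0.32 -0.07 0.19 0 0.5 -0.03 1"

```text
clock: 13.48
eef_pos: [583.0, -303.2, 130.1]
tool_rot: [3.121, -0.786, 1.671]
force: [0.9, 0.8, 0.0]
width: 29.1
gripper_force: 60.9
```

```bash
python3 go.py 580 -315 58 1.65 0.78
```

```text
shift [-0.197 -0.017  0.143] turn [ 0.004 -0.004  0.009] t 13.5 pos [ 583.  -303.2  130.1] rot [ 3.121 -0.786  1.671] F [0.9 0.8 0. ] w 29.1 q7 0.63 q5 -0.06 q1 0.95
```

Emit:
move_arm:
  rows: "-0.06 0 0.05 0 0 0 1;-0.12 -0.01 0.1 0 0 0 1;-0.19 -0.015 0.14 0 0 0 1;-0.2 -0.015 0.15 0 0 0 1;-0.2 -0.015 0.15 0 0 0 1"

```text
clock: 13.9
eef_pos: [581.6, -312.6, 58.8]
tool_rot: [3.118, -0.785, 1.676]
force: [0.7, 0.3, 0.0]
width: 29.2
gripper_force: 60.9
```

```bash
python3 go.py 580 -315 50 1.65 0.78;python3 - <<'E'
from cell import *
from h import *
d=get_image("side");crop(d["img"],220,140,100,75,8,"s3.png")
E
```

```text
shift [-0.026 -0.007  0.016] turn [ 0.003 -0.003  0.012] t 13.9 pos [ 581.6 -312.6   58.8] rot [ 3.118 -0.785  1.676] F [0.7 0.3 0. ] w 29.2 q7 0.68 q5 -0.02 q1 0.95
```

View pics/s3.png

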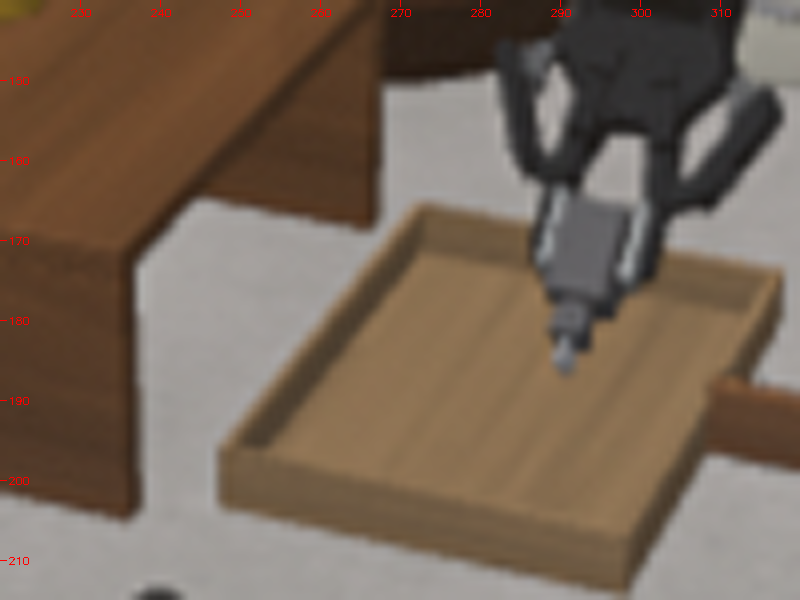

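Charger hangs tilted inside the tray, pins at (291,186). Lower a little, release, withdraw along the tool axis.

Emit:
move_arm:
  rows: "-0.015 0 0.015 0 0 0 1;-0.025 0 0.025 0 0 0 1;-0.025 0 0.025 0 0 0 1"

```text
clock: 14.2
eef_pos: [582.8, -313.9, 49.0]
tool_rot: [3.114, -0.784, 1.677]
force: [0.5, -0.2, 1.5]
width: 29.5
gripper_force: 61.2
```

Emit:
move_arm:
  rows: "0 0 0 0 0 0 -0.1;0 0 0 0 0 0 -0.1;0 0 0 0 0 0 -0.1;0 0 -0.05 0 0 0 -0.1;0 0 -0.15 0 0 0 -0.1;0 0 -0.25 0 0 0 -0.1;0 0 -0.35 0 0 0 -0.1;0 0 -0.45 0 0 0 -0.1;0 0 -0.5 0 0 0 -0.1;0 0 -0.5 0 0 0 -0.1"

```text
clock: 15.03
eef_pos: [589.8, -423.3, 156.5]
tool_rot: [3.111, -0.78, 1.674]
force: [0.3, -0.1, -0.0]
width: 46.8
gripper_force: 0.0
```

```bash
python3 go.py 585 -200 200 1.61 0;python3 - <<'E'
from cell import *
from h import *
d=get_image("side");crop(d["img"],220,140,100,75,8,"s4.png")
E
```

```text
shift [0.63  0.048 0.421] turn [ 0.002 -0.497  0.031] t 15.0 pos [ 589.8 -423.3  156.5] rot [ 3.111 -0.78   1.674] F [ 0.3 -0.1 -0. ] w 46.8 q7 0.68 q5 -0.03 q1 0.94
```

View pics/s4.png

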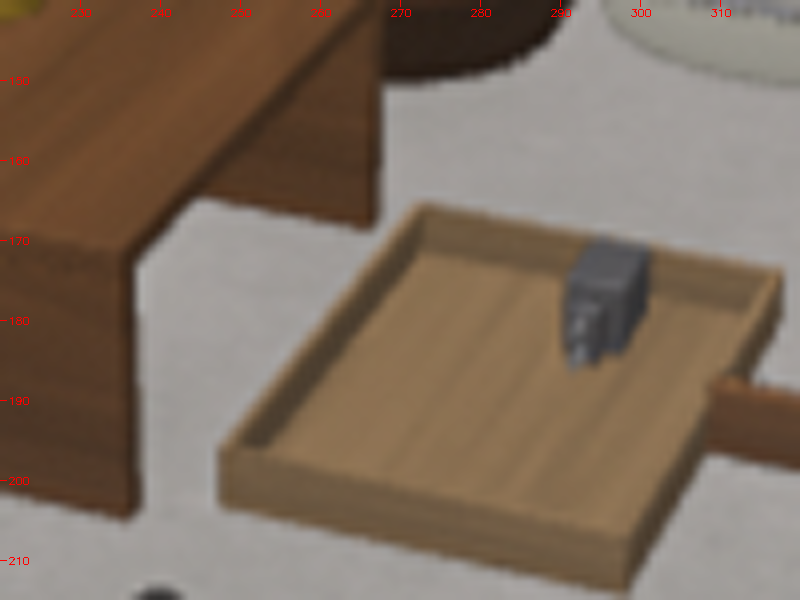

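Charger2 lies flat in the tray at (297,177). Next the black charger at the bar's far end.

Emit:
move_arm:
  rows: "0.06 0 0 0 -0.07 0 -0.3;0.15 0.01 0.05 0 -0.14 0 -0.3;0.25 0.02 0.1 0 -0.22 0 -0.5;0.35 0.03 0.2 0 -0.3 0.01 -0.6;0.45 0.04 0.3 0 -0.38 0.02 -0.6;0.55 0.05 0.35 0 -0.45 0.03 -0.6;0.63 0.05 0.4 0 -0.5 0.03 -0.6;0.63 0.05 0.42 0 -0.5 0.03 -0.6;0.63 0.05 0.42 0 -0.5 0.03 -0.6"

```text
clock: 15.83
eef_pos: [583.0, -189.0, 198.6]
tool_rot: [-3.14, -0.003, 1.627]
force: [-0.1, -0.1, -0.4]
width: 68.5
gripper_force: 0.0
```

```bash
python3 go.py 582 265.5 180 1.61
```

```text
shift [1.513 0.081 0.066] turn [-0.001 -0.002  0.011] t 15.8 pos [ 583.  -189.   198.6] rot [-3.140e+00 -3.000e-03  1.627e+00] F [-0.1 -0.1 -0.4] w 68.5 q7 0.07 q5 0.29 q1 0.50
```

Emit:
move_arm:
  rows: "0.12 0.01 0 0 0 0 -0.6;0.25 0.01 0 0 0 0 -0.6;0.38 0.02 0 0 0 0 -0.6;0.5 0.03 0 0 0 0 -0.6;0.63 0.03 0 0 0 0 -0.6;0.757 0.04 0 0 0 0 -0.6;0.757 0.04 0 0 0 0 -0.6"

```text
clock: 16.42
eef_pos: [584.7, 40.1, 197.8]
tool_rot: [-3.14, -0.007, 1.625]
force: [-0.3, 0.9, 0.3]
width: 68.2
gripper_force: 0.0
```

Emit:
move_arm:
  rows: "0.12 0.01 0 0 0 0 -0.6;0.25 0.01 0 0 0 0 -0.6;0.38 0.02 0 0 0 0 -0.6;0.5 0.03 0.02 0 0 0 -0.6;0.63 0.03 0.04 0 0 0 -0.6;0.757 0.04 0.06 0 0 0.011 -0.6;0.757 0.04 0.06 0 0 0.011 -0.6;0.757 0.04 0.06 0 0 0.011 -0.6;0.757 0.04 0.06 0 0 0.011 -0.6"

```text
clock: 17.17
eef_pos: [587.8, 255.5, 179.1]
tool_rot: [-3.139, 0.002, 1.596]
force: [0.8, -0.4, 0.7]
width: 68.2
gripper_force: 0.0
```

```bash
python3 go.py 582 265.5 60 1.61
python3 - <<'E'
from cell import *
from h import *
st=read_state();d=get_image("wrist");c=cam(d,st);im=d["img"].astype(int)
m=(im.max(2)<75).astype(np.uint8);m[235:]=0
n,l,s,k=cv2.connectedComponentsWithStats(m)
for i in range(1,n):
    if s[i,4]>150: print(s[i],k[i])
print(proj(c,[[582,265.5,82],[582-15,265.5-21,84],[582+15,265.5+21,84],[582,265.5,40]]))
E
```

```text
shift [ 0.035 -0.018  0.397] turn [-0.002  0.001 -0.009] t 17.2 pos [587.8 255.5 179.1] rot [-3.139e+00  2.000e-03  1.596e+00] F [ 0.8 -0.4  0.7] w 68.2 q7 -0.67 q5 0.27 q1 -0.26
[203   2  18  20 154] [211.42207792  11.22727273]
[ 223  146   46   65 2800] [246.18357143 178.5075    ]
[[247.4076973  187.68353256]
 [226.16412233 215.47690654]
 [269.72107009 160.05175052]
 [248.42019611 172.82781079]]
```

Emit:
move_arm:
  rows: "0.037 -0.02 0.1 0 0 -0.009 -0.6;0.037 -0.02 0.2 0 0 -0.009 -0.6;0.037 -0.02 0.3 0 0 -0.009 -0.6;0.037 -0.02 0.397 0 0 -0.009 -0.6;0.037 -0.02 0.397 0 0 -0.009 -0.6;0.037 -0.02 0.397 0 0 -0.009 1;0.037 -0.02 0.397 0 0 -0.009 1;0.037 -0.02 0.397 0 0 -0.009 1;0.037 -0.02 0.397 0 0 -0.009 1;0.037 -0.02 0.397 0 0 -0.009 1"

```text
clock: 18.05
eef_pos: [583.1, 269.1, 64.1]
tool_rot: [3.138, -0.001, 1.611]
force: [-1.7, -0.5, 8.7]
width: 33.0
gripper_force: 60.7
```

Emit:
move_arm:
  rows: "0 0 -0.02 0 0 0 1;0 0 -0.04 0 0 0 1;0 0 -0.06 0 0 0 1;0 0 -0.08 0 0 0 1;0 0 -0.11 0 0 0 1;0 0 -0.15 0 0 0 1;0 0 -0.2 0 0 0 1;0 0 -0.28 0 0 0 1;0 0 -0.36 0 0 0 1;0 0 -0.42 0 0 0 1;0 0 -0.42 0 0 0 1"

```text
clock: 18.97
eef_pos: [584.1, 270.5, 193.0]
tool_rot: [3.134, -0.004, 1.612]
force: [0.7, 0.2, -1.4]
width: 33.2
gripper_force: 61.6
```

```bash
python3 go.py 590 -200 190 1.61
```

```text
shift [-1.568 -0.044  0.004] turn [ 0.005 -0.002  0.001] t 19.0 pos [584.1 270.5 193. ] rot [ 3.134 -0.004  1.612] F [ 0.7  0.2 -1.4] w 33.2 q7 -0.67 q5 0.27 q1 -0.28
```

Emit:
move_arm:
  rows: "-0.06 0 0 0 0 0 1;-0.15 0 0 0 0 0 1;-0.27 0 0 0 0 0 1;-0.38 0 0 0 0 0 1;-0.5 0 0 0 0 0 1;-0.6 0 0 0 0 0 1;-0.7 0 0 0 0 0 1;-0.8 -0.02 0 0 0 0 1;-0.8 -0.02 0 0 0 0 1"

```text
clock: 19.72
eef_pos: [584.3, 19.5, 186.8]
tool_rot: [-3.138, 0.006, 1.602]
force: [-0.6, -1.0, -1.2]
width: 33.5
gripper_force: 61.5
```

Emit:
move_arm:
  rows: "-0.06 0 0 0 0 0 1;-0.15 0 0 0 0 0 1;-0.27 0 0 0 0.07 0 1;-0.38 0 0 0 0.14 0 1;-0.5 0 0 0 0.22 0 1;-0.6 0 0 0 0.3 0 1;-0.7 0 0 0 0.38 0 1;-0.77 0 0 0 0.45 0 1;-0.77 0 0 0 0.5 0 1;-0.77 0 0 0 0.5 0 1"

```text
clock: 20.55
eef_pos: [592.7, -208.9, 181.6]
tool_rot: [-3.132, -0.788, 1.594]
force: [-1.5, 0.1, -1.4]
width: 33.1
gripper_force: 61.5
```

```bash
python3 go.py 600 -205 60 1.65 0.78
```

```text
shift [-0.279  0.028  0.294] turn [ 0.019 -0.005 -0.025] t 20.6 pos [ 592.7 -208.9  181.6] rot [-3.132 -0.788  1.594] F [-1.5  0.1 -1.4] w 33.1 q7 0.48 q5 -0.11 q1 0.93
```

Emit:
move_arm:
  rows: "-0.06 0.01 0.06 0 0 0 1;-0.14 0.02 0.14 0 0 0 1;-0.21 0.03 0.22 0 0 -0.02 1;-0.28 0.03 0.29 0.02 0 -0.025 1;-0.28 0.03 0.29 0.02 0 -0.025 1;-0.28 0.03 0.29 0.02 0 -0.025 1"

```text
clock: 21.05
eef_pos: [603.8, -196.4, 66.7]
tool_rot: [3.136, -0.787, 1.669]
force: [1.1, 0.2, 0.7]
width: 33.0
gripper_force: 61.5
```

```bash
python3 go.py 600 -205 50 1.65 0.78
```

```text
shift [-0.059 -0.015  0.02 ] turn [-0.005 -0.005  0.009] t 21.1 pos [ 603.8 -196.4   66.7] rot [ 3.136 -0.787  1.669] F [1.1 0.2 0.7] w 33.0 q7 0.56 q5 -0.04 q1 0.88
```

Emit:
move_arm:
  rows: "-0.04 -0.01 0.01 0 0 0 1;-0.06 -0.015 0.02 0 0 0 1;-0.06 -0.015 0.02 0 0 0 1;-0.06 -0.015 0.02 0 0 0 1"

```text
clock: 21.38
eef_pos: [600.9, -209.4, 51.1]
tool_rot: [3.131, -0.784, 1.667]
force: [0.5, -1.3, 2.8]
width: 33.0
gripper_force: 61.8
```

Emit:
move_arm:
  rows: "0 0 0 0 0 0 -0.05;0 0 0 0 0 0 -0.05;0 0 0 0 0 0 -0.05;0 0 -0.05 0 0 0 -0.05;0 0 -0.15 0 0 0 -0.05;0 0 -0.25 0 0 0 -0.05;0 0 -0.35 0 0 0 -0.05;0 0 -0.45 0 0 0 -0.05;0 0 -0.5 0 0 0 -0.05;0 0 -0.5 0 0 0 -0.05"

```text
clock: 22.22
eef_pos: [610.4, -317.6, 158.2]
tool_rot: [3.128, -0.78, 1.667]
force: [-0.1, -0.2, -0.1]
width: 45.0
gripper_force: 0.0
```

```bash
python3 go.py 585 -200 200 1.61 0;cat > spare.py <<'E'
from cell import *
from h import *
import pickle
t,s=pickle.load(open("c.pkl","rb"))
# grey/black things: top view, everything dark & neutral
A=get_image("top")["img"];B=get_image("side")["img"]
for nm,c,I in(("top",t,A),("side",s,B)):
    im=I.astype(int);m=((im.max(2)<95)&(np.ptp(im,2)<22)).astype(np.uint8)
    n,l,S,k=cv2.connectedComponentsWithStats(m)
    for i in range(1,n):
        if 40<S[i,4]<900:
            w=onz(c,k[i],14)[0]
            if 380<w[0]<800 and -420<w[1]<420:
                r=cv2.minAreaRect(np.argwhere(l==i)[:,::-1].astype(np.float32))
                print(nm,S[i],k[i].round(1),"z14:",w.round(1),"rect",np.round(r[1],1),round(r[2],1))
E
python3 spare.py
```

```text
shift [ 0.381 -0.049  0.181] turn [-0.006 -0.497  0.031] t 22.2 pos [ 610.4 -317.6  158.2] rot [ 3.128 -0.78   1.667] F [-0.1 -0.2 -0.1] w 45.0 q7 0.58 q5 -0.04 q1 0.92
top [213 191  11  20 155] [218.  200.8] z14: [605.6  38.   14. ] rect [19.   9.5] 85.9
top [297 194  22  14 225] [309.5 200.6] z14: [ 606.4 -229.4   14. ] rect [13. 21.] 90.0
top [127 205 101  19 161] [177. 220.] z14: [549.  155.6  14. ] rect [14.9 99.9] 83.3
top [184 253  21  26 293] [193.5 264.5] z14: [421.6 104.8  14. ] rect [14.6 24.5] 35.5
side [291 170  10  15 109] [295.5 176.8] z14: [ 590.4 -357.6   14. ] rect [14.  9.] 90.0
side [273 181  12  16 153] [278.8 188. ] z14: [ 612.8 -255.7   14. ] rect [15. 11.] 90.0
side [173 215  28  19 190] [187.9 226.5] z14: [769.2  79.5  14. ] rect [10.3 30.8] 57.5
side [236 214   8   8  53] [239.5 217.6] z14: [650.2 -33.3  14. ] rect [7. 7.] 90.0
side [243 226  10   7  49] [247.8 229.2] z14: [598.3  10.3  14. ] rect [6. 9.] 90.0
side [280 254  21  21 279] [289.6 263.9] z14: [423.2 101.1  14. ] rect [22.3 15.7] 50.2
```

Emit:
move_arm:
  rows: "0.05 -0.01 0 0 -0.07 0 -0.3;0.1 -0.02 0 0 -0.14 0 -0.3;0.2 -0.03 0.05 0 -0.22 0 -0.5;0.27 -0.05 0.1 0 -0.3 0.01 -0.6;0.34 -0.05 0.15 0 -0.38 0.02 -0.6;0.38 -0.05 0.18 0 -0.45 0.03 -0.6;0.38 -0.05 0.18 0 -0.5 0.03 -0.6;0.38 -0.05 0.18 0 -0.5 0.03 -0.6"

```text
clock: 22.98
eef_pos: [582.8, -188.0, 198.7]
tool_rot: [-3.129, -0.001, 1.633]
force: [-0.6, 0.1, -0.6]
width: 68.6
gripper_force: 0.0
```

```bash
python3 go.py 426.4 97.7 160 2.53 0
```

```text
shift [ 0.983 -0.459  0.136] turn [-0.007 -0.004 -0.571] t 23.0 pos [ 582.8 -188.   198.7] rot [-3.129e+00 -1.000e-03  1.633e+00] F [-0.6  0.1 -0.6] w 68.6 q7 0.05 q5 0.31 q1 0.51
```

Emit:
move_arm:
  rows: "0.12 -0.06 0 0 0 -0.07 -0.6;0.25 -0.12 0 0 0 -0.14 -0.6;0.37 -0.18 0 0 0 -0.21 -0.6;0.49 -0.23 0 0 0 -0.28 -0.6;0.61 -0.29 0 0 0 -0.35 -0.6;0.73 -0.35 0 0 0 -0.42 -0.6;0.85 -0.4 0.05 -0.005 0 -0.5 -0.6;0.98 -0.46 0.1 -0.007 0 -0.57 -0.6;0.98 -0.46 0.136 -0.007 0 -0.57 -0.6;0.98 -0.46 0.136 -0.007 0 -0.57 -0.6;0.98 -0.46 0.136 -0.007 0 -0.57 -0.6"

```text
clock: 23.9
eef_pos: [430.1, 88.4, 157.7]
tool_rot: [-3.14, -0.007, 2.513]
force: [-0.1, 0.6, -0.0]
width: 68.3
gripper_force: 0.0
```

```bash
python3 spare.py
python3 - <<'E'
from cell import *
from h import *
import time
st=read_state();d=get_image("wrist");st=read_state();c=cam(d,st);im=d["img"].astype(int)
print(st["eef_pos"],st["tool_rot"])
m=((im.max(2)<110)&(np.ptp(im,2)<22)).astype(np.uint8);
n,l,S,k=cv2.connectedComponentsWithStats(m)
for i in range(1,n):
    if S[i,4]>300: print(S[i],k[i].round(1), cv2.minAreaRect(np.argwhere(l==i)[:,::-1].astype(np.float32)))
x=R.from_euler("z",2.53).as_matrix();o=np.array([426.4,97.7,0])
for p in((-22,-20,28),(-22,20,28),(22,20,28),(22,-20,28),(51,0,14)): print(p,proj(c,o+x@np.array(p,float))[0].round(1))
crop(d["img"],130,60,260,195,3,"w3.png",20)
E
```

```text
top [213 191  11  20 155] [218.  200.8] z14: [605.6  38.   14. ] rect [19.   9.5] 85.9
top [297 194  22  14 225] [309.5 200.6] z14: [ 606.4 -229.4   14. ] rect [13. 21.] 90.0
top [331 202  26  12 221] [345.5 207.7] z14: [ 585.4 -334.4   14. ] rect [11. 25.] 90.0
side [236 214   8   8  53] [239.5 217.6] z14: [650.2 -33.3  14. ] rect [7. 7.] 90.0
side [174 217  26  17 167] [188.5 226.6] z14: [767.2  79.4  14. ] rect [ 9.7 28.6] 57.5
side [243 226  10   7  46] [247.7 229.2] z14: [598.6  10.2  14. ] rect [5.7 8.5] 45.0
side [280 255  21  20 229] [289.6 264.3] z14: [422.5 102.7  14. ] rect [22.6 14.8] 45.0
[431.74142864  88.1584989  158.88223957] [ 3.14011171 -0.00439257  2.51052062]
[ 238  109   49   90 3260] [261.8 162.5] ((261.9999694824219, 153.5), (88.99998474121094, 47.99999237060547), 90.0)
[    0   147   512   237 39124] [278.9 322.3] ((255.5, 265.0), (236.0, 511.0), 90.0)
[459 232  42  35 634] [478.5 249.5] ((478.323486328125, 249.20587158203125), (16.463863372802734, 41.502655029296875), 59.03623962402344)
[401 270  38  32 542] [418.6 286.1] ((418.441162109375, 285.73529052734375), (15.777870178222656, 38.415679931640625), 59.03623962402344)
(-22, -20, 28) [282.7 201.9]
(-22, 20, 28) [234.7 202.7]
(22, 20, 28) [232.8 150.5]
(22, -20, 28) [283.2 149.6]
(51, 0, 14) [257.2 111.3]
```

```bash
python3 go.py 426.7 101.5 17 2.512 0
```

```text
shift [0.038 0.025 0.473] turn [ 0.001 -0.003 -0.001] t 24.1 pos [431.7  88.2 158.9] rot [ 3.14  -0.004  2.511] F [ 0.7 -0.  -0. ] w 68.4 q7 0.11 q5 0.54 q1 0.16
```

Emit:
move_arm:
  rows: "0.02 0.01 0.1 0 0 0 -0.6;0.038 0.025 0.2 0 0 0 -0.6;0.038 0.025 0.25 0 0 0 -0.6;0.038 0.025 0.25 0 0 0 -0.6;0.038 0.025 0.25 0 0 0 -0.6"

```text
clock: 24.47
eef_pos: [426.2, 102.1, 83.9]
tool_rot: [3.141, -0.005, 2.513]
force: [-0.1, 0.1, -0.1]
width: 68.4
gripper_force: 0.0
```

```bash
python3 go.py 426.7 101.5 17 2.512 0
python3 - <<'E'
from cell import *
from h import *
d=get_image("wrist");st=read_state();c=cam(d,st);im=d["img"].astype(int)
print(st["eef_pos"])
m=((im.max(2)<110)&(np.ptp(im,2)<22)).astype(np.uint8)
n,l,S,k=cv2.connectedComponentsWithStats(m)
for i in range(1,n):
    if S[i,4]>300: print(S[i],k[i].round(1))
x=R.from_euler("z",2.512).as_matrix();o=np.array([426.7,101.5,0])
for p in((-22,-20,28),(-22,20,28),(22,20,28),(22,-20,28),(51,0,14)): print(p,proj(c,o+x@np.array(p,float))[0].round(1))
E
```

```text
shift [-0.004 -0.001  0.223] turn [ 0.    -0.003  0.001] t 24.5 pos [426.2 102.1  83.9] rot [ 3.141 -0.005  2.513] F [-0.1  0.1 -0.1] w 68.4 q7 -0.07 q5 0.71 q1 -0.00
[426.64091965 102.36676534  84.53527943]
[ 218  137   67  118 5803] [251.5 207.2]
[    0   226   512   158 37948] [282.5 331.2]
(-22, -20, 28) [283.3 257.3]
(-22, 20, 28) [219.8 257.3]
(22, 20, 28) [217.6 190.5]
(22, -20, 28) [285.5 190.6]
(51, 0, 14) [251.7 137.7]
```

Prediction and blob agree within a pixel. Grip the spare.

Emit:
move_arm:
  rows: "-0.002 -0.002 0.08 0 0 0 -0.5;-0.002 -0.002 0.16 0 0 0 -0.5;-0.002 -0.002 0.22 0 0 0 -0.5;-0.002 -0.002 0.22 0 0 0 -0.5;-0.002 -0.002 0.22 0 0 0 1;-0.002 -0.002 0.22 0 0 0 1;-0.002 -0.002 0.22 0 0 0 1;-0.002 -0.002 0.22 0 0 0 1;-0.002 -0.002 0.22 0 0 0 1"

```text
clock: 25.27
eef_pos: [426.9, 102.5, 19.6]
tool_rot: [3.137, -0.003, 2.514]
force: [-1.0, 0.0, 8.0]
width: 38.8
gripper_force: 61.2
```

Emit:
move_arm:
  rows: "0 0 -0.05 0 0 0 1;0 0 -0.15 0 0 0 1;0 0 -0.28 0 0 0 1;0 0 -0.4 0 0 0 1;0 0 -0.5 0 0 0 1;0 0 -0.55 0 0 0 1;0 0 -0.55 0 0 0 1"

```text
clock: 25.85
eef_pos: [428.2, 102.3, 186.8]
tool_rot: [3.134, 0.0, 2.514]
force: [-0.6, 0.6, -1.1]
width: 39.0
gripper_force: 60.7
```

```bash
python3 go.py 640 -290 180 1.65 0
```

```text
shift [-1.34  -0.643  0.018] turn [ 0.005 -0.002  0.55 ] t 25.9 pos [428.2 102.3 186.8] rot [3.134 0.    2.514] F [-0.6  0.6 -1.1] w 39.0 q7 0.04 q5 0.56 q1 0.24
```

Emit:
move_arm:
  rows: "-0.08 -0.04 0 0 0 0 1;-0.2 -0.1 0 0 0 0 1;-0.3 -0.14 0 0 0 0 1;-0.42 -0.2 0 0 0 0 1;-0.53 -0.25 0 0 0 0 1;-0.64 -0.3 0 0 0 0 1;-0.76 -0.36 0 0 0 0 1;-0.76 -0.36 0 0 0 0 1"

```text
clock: 26.52
eef_pos: [549.6, -129.2, 180.2]
tool_rot: [-3.14, -0.001, 2.503]
force: [0.4, -1.1, -1.9]
width: 39.0
gripper_force: 60.7
```

Emit:
move_arm:
  rows: "-0.1 -0.05 0 0 0 0.07 1;-0.2 -0.1 0 0 0 0.14 1;-0.3 -0.14 0 0 0 0.21 1;-0.4 -0.19 0 0 0 0.28 1;-0.5 -0.24 0 0 0 0.35 1;-0.58 -0.28 0 0 0 0.42 1;-0.58 -0.28 0 0 0 0.49 1;-0.58 -0.28 0 0 0 0.55 1;-0.58 -0.28 0 0 0 0.55 1;-0.58 -0.28 0 0 0 0.55 1"

```text
clock: 27.35
eef_pos: [638.6, -288.9, 180.1]
tool_rot: [-3.138, -0.005, 1.654]
force: [0.4, -0.1, -1.0]
width: 39.0
gripper_force: 60.8
```

```bash
python3 go.py 642 -288 60 1.65 0
```

```text
shift [0.    0.013 0.4  ] turn [-0.002 -0.003  0.003] t 27.4 pos [ 638.6 -288.9  180.1] rot [-3.138 -0.005  1.654] F [ 0.4 -0.1 -1. ] w 39.0 q7 0.14 q5 0.43 q1 0.65
```

Emit:
move_arm:
  rows: "0 0.01 0.1 0 0 0 1;0 0.013 0.2 0 0 0 1;0 0.013 0.3 0 0 0 1;0 0.013 0.38 0 0 0 1;0 0.013 0.43 0 0 0 1;0 0.013 0.47 0 0 0 1;0 0.013 0.5 0 0 0 1;0 0.013 0.5 0 0 0 1"

```text
clock: 28.02
eef_pos: [641.9, -288.3, 29.4]
tool_rot: [-3.138, -0.005, 1.652]
force: [-0.6, 0.3, -0.5]
width: 38.6
gripper_force: 60.8
```

```bash
python3 go.py 642 -288 26 1.65 0
```

```text
shift [0.001 0.001 0.011] turn [-0.003 -0.003  0.001] t 28.0 pos [ 641.9 -288.3   29.4] rot [-3.138 -0.005  1.652] F [-0.6  0.3 -0.5] w 38.6 q7 0.07 q5 0.52 q1 0.62
```

Emit:
move_arm:
  rows: "0 0 0.01 0 0 0 1;0 0 0.01 0 0 0 -0.15;0 0 0.01 0 0 0 -0.15;0 0 0.01 0 0 0 -0.15;0 0 0.01 0 0 0 -0.15;0 0 -0.05 0 0 0 -0.15;0 0 -0.15 0 0 0 -0.15;0 0 -0.28 0 0 0 -0.15;0 0 -0.4 0 0 0 -0.15;0 0 -0.5 0 0 0 -0.15;0 0 -0.5 0 0 0 -0.15"

```text
clock: 28.93
eef_pos: [647.3, -290.2, 189.2]
tool_rot: [3.132, 0.001, 1.65]
force: [2.4, -0.3, 1.4]
width: 49.5
gripper_force: 0.0
```

```bash
python3 go.py 458.5 -271.8 180 3.217 0
python3 - <<'E'
from cell import *
from h import *
d=get_image("side");crop(d["img"],210,140,100,75,5,"s5.png")
E
python3 spare.py
```

```text
shift [ 0.111 -0.623  0.024] turn [ 0.005  0.006 -0.998] t 28.9 pos [ 647.3 -290.2  189.2] rot [3.132e+00 1.000e-03 1.650e+00] F [ 2.4 -0.3  1.4] w 49.5 q7 0.14 q5 0.43 q1 0.65
top [213 191  11  20 154] [218.  200.8] z14: [605.6  38.   14. ] rect [19.   9.5] 85.9
top [127 210 101  14 142] [176.6 220.4] z14: [547.9 156.7  14. ] rect [ 9.9 99.9] 83.3
side [291 170  10  15 109] [295.5 176.8] z14: [ 590.4 -357.6   14. ] rect [14.  9.] 90.0
side [268 174  17  23 252] [276.9 184.8] z14: [ 627.9 -273.3   14. ] rect [22.4 15.2] 63.4
side [173 215  28  19 189] [188.  226.5] z14: [769.1  79.4  14. ] rect [10.3 30.8] 57.5
side [236 214   8   8  53] [239.5 217.6] z14: [650.2 -33.3  14. ] rect [7. 7.] 90.0
side [243 226  10   7  49] [247.8 229.2] z14: [598.3  10.3  14. ] rect [6. 9.] 90.0
```

Spare is in the tray (merged blob at side (277,185)). Back to the handle.

Emit:
move_arm:
  rows: "0.02 -0.08 0 0 0 -0.07 -0.4;0.04 -0.16 0 0 0 -0.15 -0.4;0.06 -0.26 0 0 0 -0.23 -0.4;0.07 -0.36 0 0 0 -0.31 -0.4;0.09 -0.46 0 0 0 -0.39 -0.4;0.1 -0.56 0 0 0 -0.47 -0.4;0.11 -0.62 0.02 0.005 0 -0.55 -0.4;0.11 -0.62 0.02 0.005 0 -0.63 -0.4;0.11 -0.62 0.02 0.005 0 -0.71 -0.4;0.11 -0.62 0.02 0.005 0 -0.79 -0.4;0.11 -0.62 0.02 0.005 0 -0.87 -0.4;0.11 -0.62 0.02 0.005 0 -0.95 -0.4"

```text
clock: 30.08
eef_pos: [453.7, -271.0, 174.0]
tool_rot: [3.141, -0.01, -3.142]
force: [-0.4, 0.2, -0.4]
width: 59.8
gripper_force: 0.0
```

Emit:
move_arm:
  rows: "0 0 0 0 0 -0.05 -0.4;0 0 0 0 0 -0.05 -0.4;0 0 0 0 0 -0.05 -0.4"

```text
clock: 30.33
eef_pos: [454.1, -271.0, 174.1]
tool_rot: [3.14, -0.009, -3.072]
force: [0.7, 0.9, 0.5]
width: 59.9
gripper_force: 0.0
```

```bash
python3 go.py 459 -271.8 23 3.217 0
python3 - <<'E'
from cell import *
from h import *
d=get_image("wrist");st=read_state();c=cam(d,st);im=d["img"].astype(int)
# fin: reddish-brown, darker than tray
m=((im[...,0]-im[...,2]>25)&(im.max(2)<130)).astype(np.uint8);m[200:]=m[200:]
for r in range(120,260,15):
    x=np.flatnonzero(m[r,180:330])+180
    if len(x): print(r,x.min(),x.max(),len(x))
ax=np.array([np.cos(.077),np.sin(.077),0]);g=np.array([457,-271.5,38.])
for t in(-20,-15,0,30,50): print(t,proj(c,g+ax*t)[0].round(1))
E
```

```text
shift [-0.021 -0.005  0.504] turn [ 0.001 -0.006 -0.003] t 30.3 pos [ 454.1 -271.   174.1] rot [ 3.14  -0.009 -3.072] F [0.7 0.9 0.5] w 59.9 q7 1.39 q5 0.75 q1 1.07
180 246 258 13
195 247 258 12
210 247 259 13
225 247 259 13
240 189 329 43
255 190 318 2
-20 [250.9 166.3]
-15 [250.9 172.2]
0 [251.1 189.5]
30 [251.4 222.5]
50 [251.5 243.4]
```

Emit:
move_arm:
  rows: "-0.02 -0.005 0.13 0 0 0 -0.4;-0.02 -0.005 0.26 0 0 0 -0.4;-0.02 -0.005 0.38 0 0 0 -0.4;-0.02 -0.005 0.5 0 0 0 -0.4;-0.02 -0.005 0.5 0 0 0 -0.4;-0.02 -0.005 0.5 0 0 0 1;-0.02 -0.005 0.5 0 0 0 1;-0.02 -0.005 0.5 0 0 0 1;-0.02 -0.005 0.5 0 0 0 1;-0.02 -0.005 0.5 0 0 0 1;-0.02 -0.005 0.5 0 0 0 1"

```text
clock: 31.3
eef_pos: [461.2, -272.9, 27.6]
tool_rot: [-3.139, -0.004, -3.069]
force: [-0.5, 1.1, 8.0]
width: 10.8
gripper_force: 59.8
```

```bash
python3 go.py 654 -259 25 3.215 0
python3 - <<'E'
from cell import *
from h import *
import pickle
t,s=pickle.load(open("c.pkl","rb"));d=get_image("top");im=d["img"]
crop(im,260,140,120,90,6,"t5.png")
# predicted tray outline if origin from grip
st=read_state();print(st["eef_pos"])
E
```

```text
shift [-0.644 -0.001  0.006] turn [-0.002 -0.003 -0.   ] t 31.3 pos [ 461.2 -272.9   27.6] rot [-3.139 -0.004 -3.069] F [-0.5  1.1  8. ] w 10.8 q7 1.17 q5 1.03 q1 0.94
[ 461.24696846 -272.90727652   27.64068862]
```

Emit:
move_arm:
  rows: "-0.04 0 0 0 0 0 1;-0.09 0 0 0 0 0 1;-0.14 0 0 0 0 0 1;-0.19 0 0 0 0 0 1;-0.24 0 0 0 0 0 1;-0.29 0 0 0 0 0 1;-0.34 0 0 0 0 0 1;-0.39 0 0 0 0 0 1;-0.44 0 0 0 0 0 1;-0.49 0 0 0 0 0 1;-0.54 0 0 0 0 0 1;-0.58 0 0 0 0 0 1"

```text
clock: 32.35
eef_pos: [631.3, -261.8, 27.5]
tool_rot: [-3.137, -0.013, -3.071]
force: [-13.1, -1.0, 18.4]
width: 11.1
gripper_force: 61.7
```

Emit:
move_arm:
  rows: "-0.015 0 0 0 0 0 1;-0.03 0 0 0 0 0 1;-0.03 0 0 0 0 0 1"

```text
clock: 32.6
eef_pos: [640.6, -260.8, 27.5]
tool_rot: [-3.138, -0.012, -3.071]
force: [-8.5, -0.8, 16.5]
width: 11.0
gripper_force: 61.3
```

Emit:
move_arm:
  rows: "-0.015 0 0 0 0 0 1;-0.03 0 0 0 0 0 1;-0.03 0 0 0 0 0 1"

```text
clock: 32.85
eef_pos: [649.6, -260.3, 27.5]
tool_rot: [-3.138, -0.011, -3.071]
force: [-9.0, 0.1, 15.9]
width: 11.1
gripper_force: 61.1
```

Emit:
move_arm:
  rows: "-0.01 0 0 0 0 0 1;-0.015 0 0 0 0 0 1;-0.015 0 0 0 0 0 1"

```text
clock: 33.1
eef_pos: [653.3, -260.1, 27.5]
tool_rot: [-3.138, -0.013, -3.071]
force: [-11.3, -0.9, 17.6]
width: 10.8
gripper_force: 61.4
```

Emit:
move_arm:
  rows: "-0.01 0 0 0 0 0 1;-0.015 0 0 0 0 0 1;-0.015 0 0 0 0 0 1"

```text
clock: 33.35
eef_pos: [654.3, -260.1, 27.5]
tool_rot: [-3.138, -0.02, -3.071]
force: [-20.9, -0.1, 24.3]
width: 11.0
gripper_force: 62.4
```

Emit:
move_arm:
  rows: "-0.01 0 0 0 0 0 1;-0.012 0 0 0 0 0 1;-0.012 0 0 0 0 0 1"

```text
clock: 33.6
eef_pos: [654.5, -260.0, 27.4]
tool_rot: [-3.138, -0.028, -3.071]
force: [-28.7, -0.1, 29.0]
width: 10.7
gripper_force: 63.5
```

Run:
```python
from cell import *
from h import *
d=get_image("top")["img"];e=get_image("side")["img"]
a=cv2.resize(d[130:230,260:380],None,fx=5,fy=5,interpolation=cv2.INTER_CUBIC)[:,:,::-1]
b=cv2.resize(e[130:230,265:295],None,fx=5,fy=5,interpolation=cv2.INTER_CUBIC)[:,:,::-1]
cv2.imwrite("pics/fin.png",np.hstack([a,b]))
```

Emit:
move_arm:
  rows: "0.015 0 0 0 0 0 1;0.015 0 0 0 0 0 -0.4;0.015 0 0 0 0 0 -0.4;0.015 0 0 0 0 0 -0.4;0.015 0 0 0 0 0 -0.4;0.015 0 0 0 0 0 -0.4;0.015 0 -0.1 0 0 0 -0.4;0.015 0 -0.22 0 0 0 -0.4;0.015 0 -0.34 0 0 0 -0.4;0.015 0 -0.46 0 0 0 -0.4;0.015 0 -0.5 0 0 0 -0.4"

```text
clock: 34.62
eef_pos: [663.6, -257.2, 179.8]
tool_rot: [-3.14, 0.001, -3.069]
force: [0.7, -0.5, 0.7]
width: 59.7
gripper_force: 0.0
```

Emit:
move_arm:
  rows: "0.1 0 0 0 0 0 -0.4;0.22 0 0 0 0 0 -0.4;0.34 0 -0.05 0 0 0 -0.4;0.46 0 -0.1 0 0 0 -0.4;0.58 0 -0.1 0 0 0 -0.4;0.58 0 -0.1 0 0 0 -0.4"

```text
clock: 35.12
eef_pos: [479.6, -272.0, 204.5]
tool_rot: [-3.139, -0.017, -3.072]
force: [-1.1, -0.4, -0.1]
width: 59.9
gripper_force: 0.0
```

Run:
```python
from cell import *
from h import *
import pickle
t,s=pickle.load(open("c.pkl","rb"))
print(read_state()["eef_pos"])
d=get_image("top")["img"];e=get_image("side")["img"];w=get_image("wrist")["img"]
big=cv2.resize(d[125:225,80:380],None,fx=2.66,fy=2.66,interpolation=cv2.INTER_CUBIC)
e2=cv2.resize(e[110:310,150:350],(300,300));w2=cv2.resize(w,(400,300))
o=np.zeros((big.shape[0]+300,big.shape[1],3),np.uint8);o[:big.shape[0]]=big;o[-300:,:300]=e2;o[-300:,320:720]=w2
cv2.imwrite("pics/final.png",o[:,:,::-1])
# predicted home corners of tray front top edge
o3=np.array([717,-254.5,0]);M=R.from_euler("z",.07).as_matrix()
print(proj(t,[o3+M@np.array([-15,120,30.]),o3+M@np.array([-15,-120,30.])]))
```

```text
[ 479.58049101 -271.98774342  204.52666366]
[[277.57336095 170.23181009]
 [359.00534485 164.81257985]]
```

View pics/final.png

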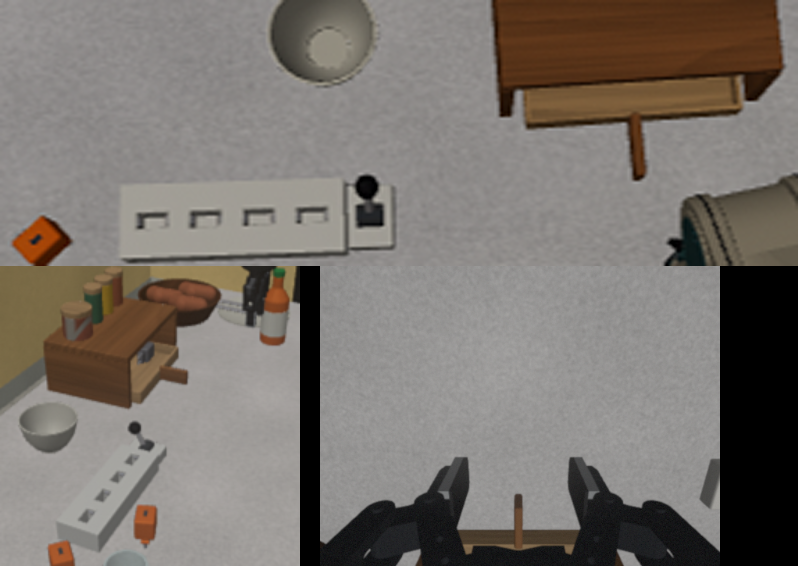

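Run:
```python
import cv2,numpy as np
from cell import *
f=cv2.imread("pics/fin.png")[:,:600].astype(int)   # top crop [130:230,260:380] x5
d=get_image("top")["img"][130:230,260:380,::-1];g=cv2.resize(d,None,fx=5,fy=5,interpolation=cv2.INTER_CUBIC).astype(int)
for c in(20,30,70,85,95):
    r=[]
    for I in(f,g):
        p=I[:,c*5,2]-I[:,c*5,0]; k=np.flatnonzero(p>20); r.append(130+k.max()/5 if len(k) else None)
    print(260+c,r)
```

```text
280 [np.float64(173.4), np.float64(173.4)]
290 [np.float64(172.6), np.float64(172.6)]
330 [np.float64(162.2), np.float64(169.6)]
345 [np.float64(186.4), np.float64(217.8)]
355 [np.float64(203.4), np.float64(229.8)]
```

The tray hasn't moved since release. Its front edge is at rows 172.6–173.4, which matches home (about 172.6 for the wall's foot). The switch is off, the sockets are empty, and the bowl, tumbler and bottle are in place.

```bash
python3 -c "
from cell import *
print(finish_job())"
```

```text
the job is handed in; nothing more can be done
None
```

Job handed in at about 35 s: the bar was switched off first, both plugged-in chargers and the spare are in the tray, and the tray was pushed back until it met the stop (29 N, no further movement), with the bowl, tumbler and juice bottle left untouched.

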